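# Change over the cheese tasting boards

### The arm

A 6-joint arm with a two-finger parallel gripper is mounted at the origin on a cart in front of the work surface, level with it; the furniture and walls round the work are solid. World frame = base frame: x ahead of the robot, y to its left, z up, the work surface at z = 0. Lengths are in m, angles in degrees, forces in N, time in s.
With the tool pointing down it reaches from about 0.35 to 0.875 m from the base axis. Payload 4.2 kg.
Tool frame: the origin (TCP) lies where the fingers leave the gripper's body, on its centre line; the fingertips stand 70 mm ahead of it and the grasp point (between the pads) lies 51 mm ahead of it; z points along the fingers, y is the direction in which the jaws open and shut (so a half turn about z gives the same grasp; the last joint's range is limited). The gripper opens to 87 mm and grips with 3 to 60 N. Pads are 19 mm wide; open, the fingers measure 117 mm over their backs; the gripper's body (75 mm by 190 mm) begins 51 mm behind the grasp point.
Start: joints at [89.645, 22.042, 0.453, 0, -68.411, -14.817], TCP at [0.164, 0.603, 0.292] pointing down, gripper open.
Joint ranges: [-179.83, 179.83], [-69.29, 118.12], [-61.27, 80.66], [-181.25, 117.63], [-171.15, -9.14], [-177.46, 177.46]. Speed limits (degrees/s): [159.86, 159.86, 180, 180, 180, 180].

### API

Orientations are given as a 3x3 rotation matrix whose columns are the frame's x, y, z axes.
In Python, from station import sense, capture, camera_model, finish_job gives the robot as it stands.
- The arm moves only by the shell command python3 -m inch 'ROWS'. ROWS is JSON, a list of rows, each an object with "hand": the closure, from 0 (fully open) to 1 (shut); "slide": the shift along the world's x, y, z in cm, a list of three; "yaw": the turn about the world's z in rad. A call has 1 to 10 rows; each row is the pose to reach, as a shift and turn from the pose commanded when the call began; what a row does not reach only later rows make up. A row lasts 1/8 s, in which the tool goes at most 62.5 mm and 10.7 degrees, less where a joint would pass 70% of its speed; a pose out of reach is approached as far as the arm can. A call with a gripper value outside its range is refused whole. The fingers move at their own pace and stop on an object; the grip force is fixed at half the most. Time passes only in rows, so rows that repeat a pose let the fingers close. It gives the time, the measured TCP pose, the force and the opening at its end, in the units of the state.
- sense(): the state, without advancing time (a new reading comes with each control period).
- capture(name): name is "scene" or "top" or "wrist"; returns the picture (480x640x3 uint8, blue, green, red); there is no depth.
- camera_model(name): a dict with "mtx" (3x3 intrinsics, pixels), "xyz" and "orientation" of the camera in the world; the wrist camera has in their place "tool_from_camera" (4x4, takes a point from camera to tool coordinates, whose origin is the TCP and whose axes are the flange's). Camera axes: x right, y up, looking along -z (the intrinsics and any distortion apply to the point x, -y, -z); pixel columns grow to the right and rows downward; lengths in m; the calibration is good to about 2 mm. A picture is of the moment at which its call begins: read the wrist's pose just before it. camera_model takes no time and is no camera call.
- finish_job(): hands the job in, once; it reports no verdict.
The state is a dict: "time_s": time; "joints": joint angles; "joint_velocities": joint speeds; "effort": joint torques, N m; "tcp_pos": TCP position; "ee_rot": TCP orientation; "wrist_force": force on the tool from outside, world axes, zero at the start; "moment": the same for the moment, N m; "gripper_width": opening from 0.0 (shut) to 1.0 (fully open).
Only numpy, scipy, OpenCV 4.12 (cv2) and the standard library are available. Lean on these libraries where they do the work, as an engineer would, in place of code of your own. Each camera call takes 0.05 s, during which the arm holds its last target. There are 200 camera calls.

### The job

The dishes in the two wooden tasting boards are empty: exchange them for the fresh ones, so that the large dish of cheese blocks (it came in the steel carrying tray) sits down in the well of the large board and the small dish of cheese cubes sits down in the well of the small board. The empties go back in the steel tray as one nested stack: the large empty dish flat in the tray and the small empty dish, turned to match, right down inside it. The bare wooden board is free for setting a dish down on the way; keep the fresh dishes level so that no cheese falls out, and leave the toothpick jar and the black-lidded spread jar where they stand.

Things in the scene. Friction and masses are not known exactly. Their poses are not given: they have to be found in the camera images.
- empty_large: Open oblong dish of dark grey stoneware, a rectangle with rounded corners, empty: 62 (x) x 132 (y) x 30 mm high, wall 4, inner floor 6 above its underside (mouth 54 x 124). Starts in the large board's well. Origin: centre of the underside, z up, long axis y. 0.22 kg. Grasp from above across its 62 mm width (x), outside the walls.
- empty_small: Open oblong dish of dark grey stoneware, a rectangle with rounded corners, empty, smaller but deeper: 44 (x) x 106 (y) x 42 mm high. Starts in the small board's well. Origin: centre of the underside, long axis y. 0.17 kg. Grasp across its 44 mm width. Nested it stands on the large dish's inner floor, 5 mm free each side, 9 at each end, its rim 18 mm above the other: hold it by its top 15 mm.
- fresh_large: Open oblong dish of dark grey stoneware, a rectangle with rounded corners, same as empty_large (62 x 132 x 30 mm), holding two pale cheese blocks that stand up to 13 mm above the rim and keep their place. Starts in the steel tray. Origin: centre of the underside, z up, long axis y. 0.25 to 0.45 kg. Grasp across its 62 mm width (x), outside the walls.
- fresh_small: Open oblong dish of dark grey stoneware, a rectangle with rounded corners, same as empty_small (44 x 106 x 42 mm), holding a row of three pale cheese cubes that lie below the rim and keep their place. Starts on the table cloth, turned any way. Origin: centre of the underside, z up, long axis y. 0.15 to 0.3 kg. Grasp across its 44 mm width (x).
- large_board: Large tasting board, pale wood, fixed: 98 (x) x 164 (y) x 20 mm, with a short handle reaching 36 mm beyond the +y end. In its middle a well of 74 (x) x 144 (y) mm, 10 deep, shaped like the large dish with 6 mm free all round. Origin: underside, below the well's centre; well floor at z = 10 mm; long axis y.
- small_board: Small tasting board, pale wood, fixed: 80 (x) x 138 (y) x 20 mm, same short handle at the +y end. In its middle a well of 56 (x) x 118 (y) mm, 10 deep, shaped like the small dish with 6 mm free all round (the large dish does not go in). Origin: underside, below the well's centre; well floor at z = 10 mm; long axis y.
- carry_tray: Bright steel carrying tray with a thin rim and a wire grip at each end, fixed to the table: 82 (x) x 152 (y) x 14 mm high, 188 mm long over the grips. Inside 74 (x) x 144 (y) mm, floor at z = 3 mm, so it takes the large dish with 6 mm to spare all round. Origin: underside, centre; long axis y.
- bare_board: Plain flat wooden serving board with nothing on it, 125 (x) x 225 (y) x 16 mm high, fixed to the table: the free spot. Origin: underside, centre; its top is at z = 16 mm; long axis y (it lies pointing away from the robot).
- toothpick_jar: Bystander: small clear jar full of cocktail sticks, 45 mm across, 68 mm high, loose, to be left alone. Origin: centre of the underside.
- spread_jar: Bystander: short round glass jar of spread with a black screw lid, 68 mm across, 67 mm high, loose, to be left alone. Origin: centre of the underside.

How it is judged (in metres and radians):
At the end, for the whole second after the job is handed in: Fresh large dish in the large board, fresh small in the small board, empty large in the steel tray (each on its floor to 4 mm, centred to 12 mm, 0.2 rad), empty small on the floor inside the empty large (4 mm, 15 mm, 0.25 rad); all upright to 0.07 rad, at rest (horizontal distance between fresh_large and large_board below 0.012 m and z of fresh_large in the frame of large_board between 0.006 and 0.014 m and angle between the y axis of fresh_large and the y axis of large_board, either way round below 0.2 rad and angle between each of fresh_large, fresh_small, empty_large, empty_small's own z axis and vertical below 0.07 rad and horizontal distance between fresh_small and small_board below 0.012 m and z of fresh_small in the frame of small_board between 0.006 and 0.014 m and angle between the y axis of fresh_small and the y axis of small_board, either way round below 0.2 rad and horizontal distance between empty_large and carry_tray below 0.012 m and z of empty_large in the frame of carry_tray between -0.001 and 0.007 m and angle between the y axis of empty_large and the y axis of carry_tray, either way round below 0.2 rad and horizontal distance between empty_small and empty_large below 0.015 m and z of empty_small in the frame of empty_large between 0.002 and 0.01 m and angle between the y axis of empty_small and the y axis of empty_large, either way round below 0.25 rad and linear speed of each of fresh_large, fresh_small, empty_large, empty_small below 0.02 m/s and angular speed of each of fresh_large, fresh_small, empty_large, empty_small below 0.2 rad/s); the robot touches nothing.
It fails at once if a fresh dish is tipped by more than 0.4 rad, which would spill the cheese (angle between any of fresh_large, fresh_small's own z axis and vertical above 0.4 rad).
It fails at once if the toothpick jar or the spread jar is pushed more than 30 mm or knocked over (distance of any of toothpick_jar, spread_jar from where it was at the start of the episode above 0.03 m or angle between any of toothpick_jar, spread_jar's own z axis and vertical above 0.4 rad).
It also fails if it takes over 115 s, if anything falls off the work surface, if the arm or the gripper's body presses on something with over 40 N, if the wrist force passes 120 N, or if a joint passes its speed limit or range.

## Working session

There is one attempt and no reset: what is moved stays moved. The work goes in short steps, Python scripts to look and compute and a shell command to move; the robot and the scene stay as the last step left them, time stands still between calls to the robot, and variables do not carry over. Pictures are saved under pics/ and viewed, about 12 in all and at most 16, crops included, and the job is handed in when it is done.

```bash
mkdir -p pics; ls
python3 - <<'E'
from station import *
import cv2,numpy as np
for n in("top","scene"):
    cv2.imwrite(f"pics/{n}0.png",capture(n)); m=camera_model(n); print(n,m)
print(sense()); print(camera_model("wrist"))
E
```

```text
pics
top {'mtx': array([[595.28436754,   0.        , 322.06411836],
       [  0.        , 595.28436754, 239.22198782],
       [  0.        ,   0.        ,   1.        ]]), 'xyz': array([0.3945418 , 0.03446843, 1.1160706 ]), 'orientation': array([[ 0.04005249,  0.97773988, -0.20596244],
       [-0.99918441,  0.04025003, -0.00323243],
       [ 0.00512952,  0.20592393,  0.97855456]])}
scene {'mtx': array([[495.82095373,   0.        , 319.7503502 ],
       [  0.        , 495.82095373, 241.92897368],
       [  0.        ,   0.        ,   1.        ]]), 'xyz': array([ 0.24009179, -0.65672512,  0.52368022]), 'orientation': array([[ 0.88629392,  0.21982413, -0.40762783],
       [-0.46261787,  0.46133121, -0.75707214],
       [ 0.02162871,  0.85956435,  0.51056961]])}
{'time_s': 0.1, 'joints': array([ 8.96429917e+01,  2.20862236e+01,  3.88153356e-01, -2.59648519e-02,
       -6.84099723e+01, -1.48157686e+01]), 'joint_velocities': array([ 0.04737587, -0.11390271,  0.17887624,  0.20226931,  0.01926098,
       -0.05319568]), 'effort': array([-4.75103093e-05, -3.91689956e+01,  1.87936109e+01,  4.2
[... 286 characters left out ...]
.99998133e-01]]), 'wrist_force': array([ 0.23871499, -0.42783473, -0.12195551]), 'moment': array([ 0.01309819, -0.06577216,  0.05591016]), 'gripper_width': 1.0005323363015002}
{'mtx': array([[339.27791013,   0.        , 318.2811661 ],
       [  0.        , 339.27791013, 237.24794237],
       [  0.        ,   0.        ,   1.        ]]), 'tool_from_camera': array([[ 5.36089249e-04,  9.67943673e-01,  2.51166795e-01,
         6.81556876e-02],
       [ 9.99998845e-01, -8.76114273e-04,  1.24196607e-03,
         1.05105770e-03],
       [ 1.42220401e-03,  2.51165840e-01, -9.67943024e-01,
        -9.14696140e-02],
       [ 0.00000000e+00,  0.00000000e+00,  0.00000000e+00,
         1.00000000e+00]])}
```

View pics/top0.png

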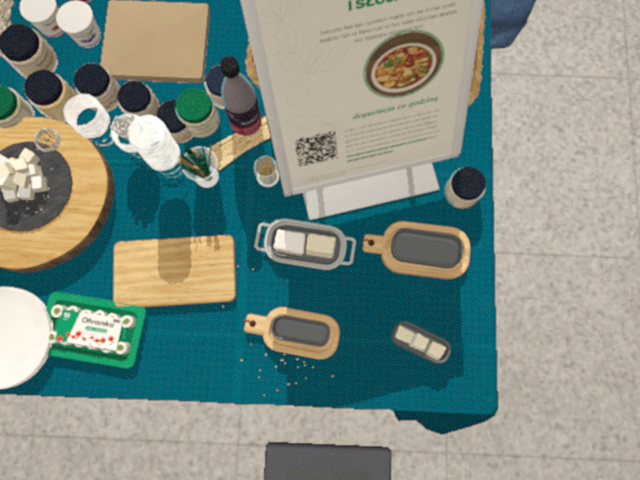

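View pics/scene0.png

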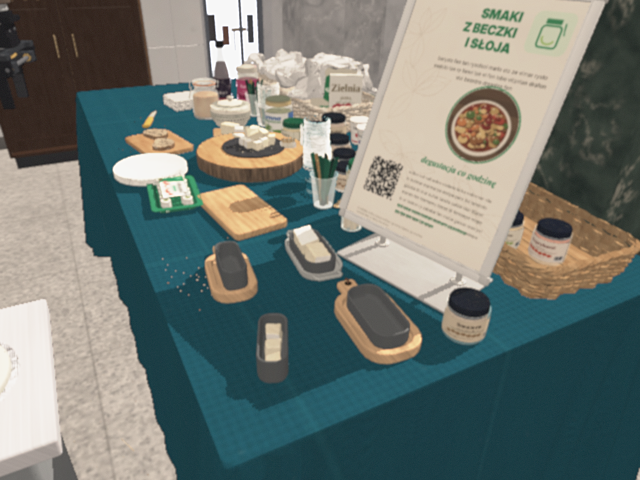

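The top view shows, with pixels as (col, row): tray (305,244), large board (425,249), small board (300,332), fresh small (421,341), bare board (174,270), spread jar (465,187), toothpick jar (265,170). A tall sign stands behind the tray. I'll enlarge it to read the pixels more closely.

Run:
```python
import cv2
a=cv2.imread("pics/top0.png")[205:375,235:485]
cv2.imwrite("pics/crop0.png",cv2.resize(a,None,fx=3.2,fy=3.2,interpolation=cv2.INTER_CUBIC))
```

```text
(no output)
```

View pics/crop0.png

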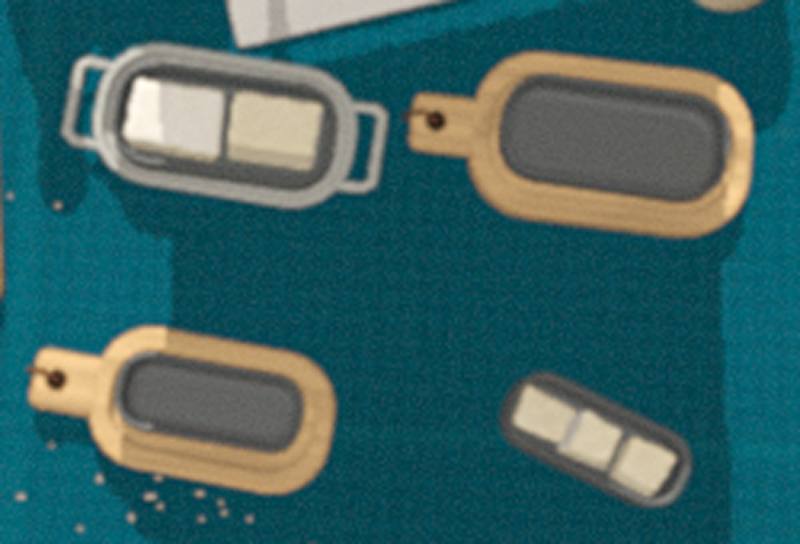

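```bash
cat > h.py <<'E'
import numpy as np, cv2
from station import *
def cam(n):
    m=camera_model(n)
    if n!="wrist": return m["mtx"],np.array(m["xyz"]),np.array(m["orientation"])
    s=sense(); T=np.array(m["tool_from_camera"]); R=np.array(s["ee_rot"])
    return m["mtx"],np.array(s["tcp_pos"])+R@T[:3,3],R@T[:3,:3]
def px2w(c,uv,z):
    K,p,R=c; d=R@(np.linalg.inv(K)@[*uv,1]*[1,-1,-1]); return p+d*(z-p[2])/d[2]
def w2px(c,P):
    K,p,R=c; q=R.T@(np.array(P)-p); h=K@(q*[1,-1,-1]); return h[:2]/h[2]
def snap(n,f):
    c=cam(n); a=capture(n); cv2.imwrite("pics/"+f,a); return c,a
E
python3 - <<'E'
from h import *
c=cam("top"); f=lambda u,v,z:px2w(c,((u+.5)/3.2+235-.5,(v+.5)/3.2+205-.5),z)
for n,ctr,a,b,z in [("tray",(225,125),(85,102),(363,148),.014),("Lb",(611,144),(435,120),(611,144),.02),("emptyL",(614,138),(506,125),(722,152),.04),("freshLrim",(224,125),(100,105),(345,142),.033),
 ("Sb",(213.5,410),(57,378),(213.5,410),.02),("emptyS",(209,402),(122,387),(297,420),.052),("freshS",(595,439),(510,392),(683,488),.042)]:
    d=f(*a,z)-f(*b,z); print(n,f(*ctr,z).round(4),"axis deg",np.degrees(np.arctan2(d[1],d[0])).round(1))
for n,u,v,z in [("bare",174,270,.016),("spread",465,187,.067),("tooth",265,170,.068),("signbaseL",308,217,0.01),("signbaseR",438,190,0.01),("panelL",289,193,0.05),("panelR",455,160,.05)]:
    print(n,px2w(c,(u,v),z).round(3))
E
```

```text
tray [0.6165 0.07   0.014 ] axis deg 82.8
Lb [ 0.6132 -0.1568  0.02  ] axis deg 84.4
emptyL [ 0.6128 -0.155   0.04  ] axis deg 85.1
freshLrim [0.6127 0.07   0.033 ] axis deg 83.6
Sb [0.4497 0.0688 0.02  ] axis deg 80.9
emptyS [0.4524 0.0705 0.052 ] axis deg 81.8
freshS [ 0.4412 -0.1448  0.042 ] axis deg 63.2
bare [0.556 0.312 0.016]
spread [ 0.724 -0.221  0.067]
tooth [0.741 0.148 0.068]
signbaseL [0.67  0.067 0.01 ]
signbaseR [ 0.734 -0.182  0.01 ]
panelL [0.704 0.103 0.05 ]
panelR [ 0.782 -0.206  0.05 ]
```

Run:
```python
from h import *
A,B=cam("top"),cam("scene")
def tri(u,v):
    M=np.zeros((3,3));b=np.zeros(3);ds=[]
    for c,q in((A,u),(B,v)):
        d=c[2]@(np.linalg.inv(c[0])@[*q,1]*[1,-1,-1]);d/=np.linalg.norm(d);P=np.eye(3)-np.outer(d,d);M+=P;b+=P@c[1];ds.append((P,c[1]))
    x=np.linalg.solve(M,b);return x.round(3),[np.linalg.norm(P@(x-p)).round(3) for P,p in ds]
for n,u,v in[("QR TL",(296,137),(372,155)),("bowl",(403,63),(483,125)),("botL",(288,194),(343,216)),("botR",(463,158),(490,278)),("spread",(465,187),(467,303))]:print(n,tri(u,v))
print("wrist start:",sense()["tcp_pos"])
```

```text
QR TL (array([0.756, 0.09 , 0.186]), [np.float64(0.005), np.float64(0.005)])
bowl (array([ 0.852, -0.076,  0.279]), [np.float64(0.0), np.float64(0.0)])
botL (array([0.701, 0.104, 0.058]), [np.float64(0.001), np.float64(0.001)])
botR (array([ 0.778, -0.216,  0.083]), [np.float64(0.004), np.float64(0.004)])
spread (array([ 0.73 , -0.225,  0.056]), [np.float64(0.003), np.float64(0.003)])
wrist start: [0.16345962 0.60283657 0.29127228]
```

```bash
python3 -m inch '[{"hand":0,"slide":[18,-31,0],"yaw":-0.7},{"hand":0,"slide":[18,-31,0],"yaw":-0.7},{"hand":0,"slide":[18,-31,0],"yaw":-0.7},{"hand":0,"slide":[18,-31,0],"yaw":-0.7},{"hand":0,"slide":[36.6,-63,0],"yaw":-1.419},{"hand":0,"slide":[36.6,-63,0],"yaw":-1.419},{"hand":0,"slide":[36.6,-63,0],"yaw":-1.419},{"hand":0,"slide":[36.6,-63,0],"yaw":-1.419},{"hand":0,"slide":[36.6,-63,0],"yaw":-1.419},{"hand":0,"slide":[36.6,-63,0],"yaw":-1.419}]'
```

```text
time_s: 1.35
tcp_pos: [0.478, 0.0608, 0.2922]
ee_rot: [[-0.113, -0.994, 0.0], [-0.994, 0.113, 0.0], [-0.0, -0.0, -1.0]]
wrist_force: [0.1, 1.9, -0.4]
gripper_width: 0.997
```

```bash
python3 -m inch '[{"hand":0,"slide":[4,-7,0],"yaw":0},{"hand":0,"slide":[4,-7,0],"yaw":0},{"hand":0,"slide":[4,-7,0],"yaw":0},{"hand":0,"slide":[4,-7,0],"yaw":0},{"hand":0,"slide":[4,-7,0],"yaw":0}]'
python3 - <<'E'
from h import *
c,a=snap("wrist","w1.png"); print(sense()["joints"].round(1),c)
E
```

```text
time_s: 1.98
tcp_pos: [0.517, -0.006, 0.2925]
ee_rot: [[-0.111, -0.994, 0.0], [-0.994, 0.111, 0.0], [-0.0, -0.0, -1.0]]
wrist_force: [0.2, 0.3, -0.8]
gripper_width: 1.002
[ 17.3  11.5 -14.5  -0.  -64.  -23.7] (array([[339.27791013,   0.        , 318.2811661 ],
       [  0.        , 339.27791013, 237.24794237],
       [  0.        ,   0.        ,   1.        ]]), array([ 0.50894186, -0.07498934,  0.38390407]), array([[-9.93916538e-01, -1.06425256e-01, -2.83474960e-02],
       [ 1.10134683e-01, -9.61627353e-01, -2.51283078e-01],
       [-5.16861746e-04, -2.52876449e-01,  9.67498442e-01]]))
```

View pics/w1.png

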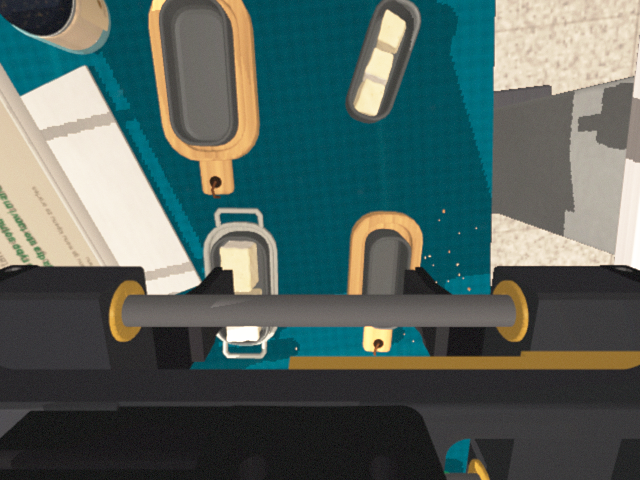

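Wrist view: the large board and fresh small dish are visible but cut off at the top edge. The tray and small board are partly hidden behind the gripper. I'll take one view further to +y and one to -y.

```bash
python3 -m inch '[{"hand":0,"slide":[1,14,0],"yaw":0},{"hand":0,"slide":[1,14,0],"yaw":0},{"hand":0,"slide":[1,14,0],"yaw":0},{"hand":0,"slide":[1,14,0],"yaw":0},{"hand":0,"slide":[1,14,0],"yaw":0}]'
python3 - <<'E'
from h import *
c,a=snap("wrist","w2.png"); np.savez("w2.npz",K=c[0],p=c[1],R=c[2])
E
python3 -m inch '[{"hand":0,"slide":[1,-20,0],"yaw":0},{"hand":0,"slide":[1,-20,0],"yaw":0},{"hand":0,"slide":[1,-20,0],"yaw":0},{"hand":0,"slide":[1,-20,0],"yaw":0},{"hand":0,"slide":[1,-20,0],"yaw":0},{"hand":0,"slide":[1,-20,0],"yaw":0}]'
python3 - <<'E'
from h import *
c,a=snap("wrist","w3.png"); np.savez("w3.npz",K=c[0],p=c[1],R=c[2])
a=np.vstack([cv2.imread("pics/w2.png")[0:250,120:500],cv2.imread("pics/w3.png")[0:250,120:500]])
a=np.hstack([cv2.resize(cv2.imread(f"pics/w{i}.png")[0:285,130:450],None,fx=2.1 if 0 else 2,fy=2) for i in (2,)])
b=np.hstack([cv2.resize(cv2.imread("pics/w3.png")[0:285,130:450],None,fx=2,fy=2)])
cv2.imwrite("pics/w2c.png",a);cv2.imwrite("pics/w3c.png",b)
E
```

```text
time_s: 2.65
tcp_pos: [0.5271, 0.132, 0.2923]
ee_rot: [[-0.113, -0.994, -0.0], [-0.994, 0.113, -0.0], [0.0, 0.0, -1.0]]
wrist_force: [0.2, -0.8, -0.4]
gripper_width: 1.001
time_s: 3.45
tcp_pos: [0.5374, -0.0666, 0.2923]
ee_rot: [[-0.112, -0.994, 0.0], [-0.994, 0.112, 0.0], [-0.0, -0.0, -1.0]]
wrist_force: [0.3, -0.5, 0.4]
gripper_width: 0.999
```

View pics/w2c.png

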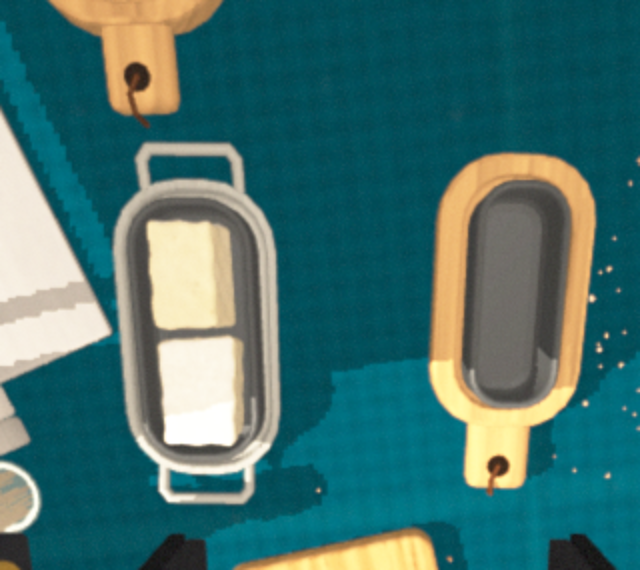

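View pics/w3c.png

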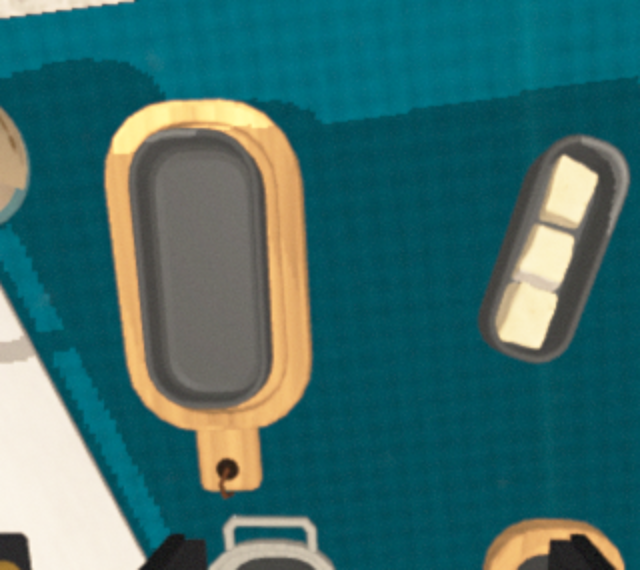

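```bash
cat > fit.py <<'E'
from h import *
from scipy.optimize import least_squares
def ring(w,l,r,x,y,th,z):
    a=np.linspace(0,np.pi/2,10);P=[]
    for k,(sx,sy) in enumerate([(1,1),(-1,1),(-1,-1),(1,-1)]):
        t=a+k*np.pi/2; P+=[(sx*(w/2-r)+r*np.cos(i),sy*(l/2-r)+r*np.sin(i)) for i in t]
    P=np.array(P); c,s=np.cos(th),np.sin(th)
    return np.c_[x+c*P[:,0]-s*P[:,1],y+s*P[:,0]+c*P[:,1],np.full(len(P),z)]
def fit(cm,w,l,z0,z1,pts,x0,th0):
    w/=1e3;l/=1e3
    def res(q):
        r=np.clip(q[3],.2,.499)*w
        h=np.array([w2px(cm,p) for z in(z0,z1) for p in ring(w,l,r,q[0],q[1],q[2],z)],np.float32)
        h=cv2.convexHull(h); return [cv2.pointPolygonTest(h,tuple(map(float,p)),True) for p in pts]
    o=least_squares(res,[*x0,th0,.42],x_scale=[.01,.01,.05,.1],diff_step=1e-4,loss="soft_l1")
    return o.x, np.abs(o.fun).max() if 0 else np.round(res(o.x),1)
E
python3 - <<'E'
from fit import *
def C(f): d=np.load(f); return d["K"],d["p"],d["R"]
P=lambda L:[((u+.5)/2-.5+130,(v+.5)/2-.5) for u,v in L]
w2,w3=C("w2.npz"),C("w3.npz")
for n,c,w,l,z0,z1,p,x in [
("tray",w2,82,152,0,.014,[(113,240),(124,400),(277,260),(280,400),(190,178),(205,473)],(.615,.07)),
("freshL",w2,62,132,.014,.033,[(130,240),(145,420),(262,250),(262,400),(185,196),(205,460)],(.613,.07)),
("Sb",w2,80,138,0,.02,[(437,240),(430,365),(596,230),(580,370),(515,153),(550,418)],(.45,.07)),
("emptyS",w2,44,106,.02,.052,[(467,250),(462,370),(573,230),(560,370),(520,178),(508,405)],(.45,.07)),
("Lb",w3,98,164,0,.02,[(105,180),(125,370),(302,180),(312,360),(185,99),(222,432)],(.613,-.156)),
("emptyL",w3,62,132,.02,.04,[(130,190),(146,360),(265,190),(271,370),(192,127),(213,409)],(.613,-.155)),
("freshS",w3,44,106,0,.042,[(535,165),(480,315),(627,185),(573,345),(590,135),(538,362)],(.441,-.145))]:
    th0=-.11 if n!="freshS" else -.45
    q,r=fit(c,w,l,z0,z1,P(p),x,th0); print(n,q[:2].round(4),"yaw",q[2].round(3),"r",q[3].round(2),r)
for n,c,u in(("Lb",w3,(227,468)),("Sb",w2,(498,466))):print(n,"hole",px2w(c,P([u])[0],.02).round(4))
E
```

```text
tray [0.6164 0.0701] yaw -0.133 r 0.36 [-0.2 -0.6 -0.3 -0.6 -0.8 -1.1]
freshL [0.6121 0.0702] yaw -0.14 r 0.47 [-0.6  1.1 -0.6  1.1  0.8  0.3]
Sb [0.4491 0.071 ] yaw -0.151 r 0.45 [ 0.7  0.4  0.6  0.6 -0.2 -0.3]
emptyS [0.4517 0.0701] yaw -0.14 r 0.53 [-0.3 -0.5 -0.1 -0.4  0.7  1.3]
Lb [ 0.614  -0.1562] yaw -0.093 r 0.43 [ 0.3 -0.4  0.3 -0.5 -0.1  0.1]
emptyL [ 0.6133 -0.1555] yaw -0.099 r 0.59 [ 0.1 -0.3  0.2 -0.4  0.1  0.4]
freshS [ 0.4404 -0.1462] yaw -0.382 r 0.51 [ 0.7 -0.4  0.5 -0.5 -0.3  0.3]
Lb hole [ 0.622  -0.0543  0.02  ]
Sb hole [0.4627 0.1598 0.02  ]
```

```bash
python3 -m inch '[{"hand":0,"slide":[7.6,-8.9,0],"yaw":0.015},{"hand":0,"slide":[7.6,-8.9,0],"yaw":0.015},{"hand":0,"slide":[7.6,-8.9,-4],"yaw":0.015},{"hand":0,"slide":[7.6,-8.9,-10],"yaw":0.015},{"hand":0,"slide":[7.6,-8.9,-15],"yaw":0.015},{"hand":0,"slide":[7.6,-8.9,-18],"yaw":0.015},{"hand":0,"slide":[7.6,-8.9,-19.8],"yaw":0.015},{"hand":0,"slide":[7.6,-8.9,-19.8],"yaw":0.015},{"hand":0,"slide":[7.6,-8.9,-19.8],"yaw":0.015}]' && python3 -m inch '[{"hand":1,"slide":[0,0,0],"yaw":0},{"hand":1,"slide":[0,0,0],"yaw":0},{"hand":1,"slide":[0,0,0],"yaw":0},{"hand":1,"slide":[0,0,0],"yaw":0}]'
```

```text
time_s: 4.62
tcp_pos: [0.6146, -0.1559, 0.0958]
ee_rot: [[-0.097, -0.995, 0.003], [-0.995, 0.097, -0.0], [0.0, -0.003, -1.0]]
wrist_force: [-0.9, 0.1, -0.8]
gripper_width: 0.998
time_s: 5.12
tcp_pos: [0.6139, -0.1563, 0.0948]
ee_rot: [[-0.098, -0.995, 0.001], [-0.995, 0.098, -0.0], [0.0, -0.001, -1.0]]
wrist_force: [0.4, 0.9, 1.3]
gripper_width: 0.713
```

```bash
python3 -m inch '[{"hand":1,"slide":[0,0,3],"yaw":0},{"hand":1,"slide":[0,0,8],"yaw":0},{"hand":1,"slide":[-1,5,11],"yaw":0},{"hand":1,"slide":[-2,10,11],"yaw":0},{"hand":1,"slide":[-3,16,11],"yaw":0},{"hand":1,"slide":[-3.5,22,11],"yaw":0},{"hand":1,"slide":[-4,28,11],"yaw":0},{"hand":1,"slide":[-5,34,11],"yaw":0},{"hand":1,"slide":[-5.5,40,11],"yaw":0},{"hand":1,"slide":[-5.8,45.6,11],"yaw":0}]' && python3 -m inch '[{"hand":1,"slide":[0,0,0],"yaw":0},{"hand":1,"slide":[0,0,-5],"yaw":0},{"hand":1,"slide":[0,0,-8],"yaw":0},{"hand":1,"slide":[0,0,-9.5],"yaw":0},{"hand":1,"slide":[0,0,-10.2],"yaw":0},{"hand":1,"slide":[0,0,-10.3],"yaw":0},{"hand":1,"slide":[0,0,-10.3],"yaw":0}]'
```

```text
time_s: 6.38
tcp_pos: [0.5544, 0.3015, 0.2035]
ee_rot: [[-0.098, -0.995, -0.002], [-0.995, 0.098, -0.001], [0.001, 0.001, -1.0]]
wrist_force: [0.8, 0.8, -1.7]
gripper_width: 0.707
time_s: 7.25
tcp_pos: [0.5561, 0.3001, 0.1025]
ee_rot: [[-0.098, -0.995, 0.002], [-0.995, 0.098, 0.001], [-0.002, -0.002, -1.0]]
wrist_force: [0.3, -0.5, -1.2]
gripper_width: 0.709
```

```bash
python3 -m inch '[{"hand":1,"slide":[0,0,-0.12],"yaw":0},{"hand":1,"slide":[0,0,-0.12],"yaw":0},{"hand":0,"slide":[0,0,-0.12],"yaw":0},{"hand":0,"slide":[0,0,-0.12],"yaw":0},{"hand":0,"slide":[0,0,-0.12],"yaw":0},{"hand":0,"slide":[0,0,3],"yaw":0},{"hand":0,"slide":[0,0,8],"yaw":0},{"hand":0,"slide":[0,0,10],"yaw":0},{"hand":0,"slide":[0,0,10],"yaw":0}]'
```

```text
time_s: 8.38
tcp_pos: [0.5561, 0.3003, 0.2033]
ee_rot: [[-0.098, -0.995, 0.003], [-0.995, 0.098, 0.003], [-0.003, -0.003, -1.0]]
wrist_force: [-0.4, -0.9, -0.6]
gripper_width: 0.997
```

```bash
python3 -m inch '[{"hand":0,"slide":[1.5,-6,0],"yaw":-0.037},{"hand":0,"slide":[3,-12,0],"yaw":-0.037},{"hand":0,"slide":[4.5,-18,0],"yaw":-0.037},{"hand":0,"slide":[5.5,-23,0],"yaw":-0.037},{"hand":0,"slide":[5.5,-23,0],"yaw":-0.037},{"hand":0,"slide":[5.5,-23,-4],"yaw":-0.037},{"hand":0,"slide":[5.5,-23,-8],"yaw":-0.037},{"hand":0,"slide":[5.5,-23,-9],"yaw":-0.037},{"hand":0,"slide":[5.5,-23,-9],"yaw":-0.037}]'
```

```text
time_s: 9.5
tcp_pos: [0.6104, 0.0703, 0.1107]
ee_rot: [[-0.133, -0.991, -0.001], [-0.991, 0.133, -0.001], [0.001, 0.001, -1.0]]
wrist_force: [1.1, 0.9, 0.7]
gripper_width: 0.997
```

```bash
python3 -m inch '[{"hand":0,"slide":[0,0,-1.2],"yaw":0},{"hand":0,"slide":[0,0,-2.3],"yaw":0},{"hand":0,"slide":[0,0,-2.3],"yaw":0}]'
python3 - <<'E'
from h import *
snap("scene","s1.png"); cv2.imwrite("pics/s1c.png",cv2.resize(cv2.imread("pics/s1.png")[120:380,180:520],None,fx=2.2,fy=2.2))
E
```

```text
time_s: 9.88
tcp_pos: [0.6099, 0.0696, 0.0875]
ee_rot: [[-0.135, -0.991, -0.002], [-0.991, 0.135, -0.0], [0.001, 0.002, -1.0]]
wrist_force: [-0.2, -0.4, -0.4]
gripper_width: 1.0
```

View pics/s1c.png

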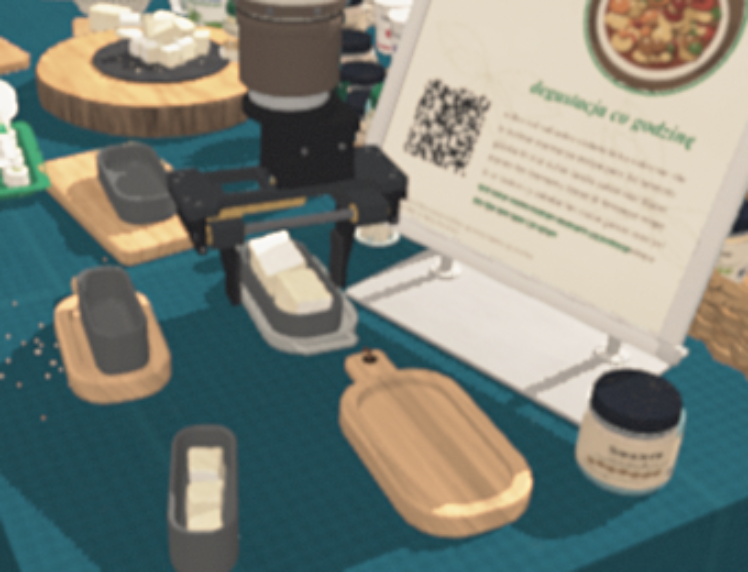

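The empty large dish is on the bare board at crop (135,180). The open fingers straddle the fresh dish, with no contact force. I'll close on it and lift.

```bash
python3 -m inch '[{"hand":1,"slide":[0,0,0.1],"yaw":0},{"hand":1,"slide":[0,0,0.1],"yaw":0},{"hand":1,"slide":[0,0,0.1],"yaw":0},{"hand":1,"slide":[0,0,0.1],"yaw":0},{"hand":1,"slide":[0,0,1],"yaw":0},{"hand":1,"slide":[0,0,3],"yaw":0},{"hand":1,"slide":[0,0,6],"yaw":0},{"hand":1,"slide":[0,0,8],"yaw":0},{"hand":1,"slide":[0,0,8],"yaw":0},{"hand":1,"slide":[0,0,8],"yaw":0}]'
```

```text
time_s: 11.18
tcp_pos: [0.6092, 0.0695, 0.1669]
ee_rot: [[-0.135, -0.991, -0.003], [-0.991, 0.135, -0.0], [0.001, 0.003, -1.0]]
wrist_force: [-0.4, -0.0, -4.2]
gripper_width: 0.71
```

```bash
python3 -m inch '[{"hand":1,"slide":[0.1,-5,0],"yaw":0.045},{"hand":1,"slide":[0.2,-10,0],"yaw":0.045},{"hand":1,"slide":[0.3,-15,0],"yaw":0.045},{"hand":1,"slide":[0.45,-20,0],"yaw":0.045},{"hand":1,"slide":[0.45,-22.6,0],"yaw":0.045},{"hand":1,"slide":[0.45,-22.6,-2],"yaw":0.045},{"hand":1,"slide":[0.45,-22.6,-4.5],"yaw":0.045},{"hand":1,"slide":[0.45,-22.6,-5.5],"yaw":0.045},{"hand":1,"slide":[0.45,-22.6,-5.5],"yaw":0.045},{"hand":1,"slide":[0.45,-22.6,-5.5],"yaw":0.045}]'
python3 - <<'E'
from h import *
c,a=snap("wrist","w4.png"); np.savez("w4.npz",K=c[0],p=c[1],R=c[2]); snap("top","t4.png")
cv2.imwrite("pics/t4c.png",cv2.resize(cv2.imread("pics/t4.png")[205:375,235:485],None,fx=3.2,fy=3.2,interpolation=cv2.INTER_CUBIC))
E
```

```text
time_s: 12.42
tcp_pos: [0.6156, -0.1561, 0.114]
ee_rot: [[-0.089, -0.996, 0.001], [-0.996, 0.089, -0.0], [0.0, -0.001, -1.0]]
wrist_force: [-0.2, 0.7, -1.8]
gripper_width: 0.71
```

```bash
python3 -m inch '[{"hand":1,"slide":[-0.1,0,0],"yaw":0},{"hand":1,"slide":[-0.1,0,-0.8],"yaw":0},{"hand":1,"slide":[-0.1,0,-1.3],"yaw":0},{"hand":1,"slide":[-0.1,0,-1.6],"yaw":0},{"hand":1,"slide":[-0.1,0,-1.6],"yaw":0},{"hand":1,"slide":[-0.1,0,-1.6],"yaw":0}]'
```

```text
time_s: 13.28
tcp_pos: [0.6141, -0.1562, 0.0972]
ee_rot: [[-0.09, -0.996, 0.0], [-0.996, 0.09, -0.0], [-0.0, -0.0, -1.0]]
wrist_force: [0.1, -0.1, -3.6]
gripper_width: 0.708
```

Still hanging, so not touching yet; lower about 2 mm more and release.

```bash
python3 -m inch '[{"hand":1,"slide":[0,0,-0.15],"yaw":0},{"hand":1,"slide":[0,0,-0.2],"yaw":0},{"hand":1,"slide":[0,0,-0.2],"yaw":0},{"hand":0,"slide":[0,0,-0.2],"yaw":0},{"hand":0,"slide":[0,0,-0.2],"yaw":0},{"hand":0,"slide":[0,0,-0.2],"yaw":0},{"hand":0,"slide":[0,0,2],"yaw":0},{"hand":0,"slide":[0,0,6],"yaw":0},{"hand":0,"slide":[0,0,10],"yaw":0},{"hand":0,"slide":[0,0,10],"yaw":0}]'
```

```text
time_s: 14.52
tcp_pos: [0.616, -0.1565, 0.2014]
ee_rot: [[-0.089, -0.996, 0.009], [-0.996, 0.089, -0.001], [0.0, -0.009, -1.0]]
wrist_force: [-0.5, 0.6, -1.0]
gripper_width: 1.0
```

```bash
python3 -m inch '[{"hand":0,"slide":[-1,6,0],"yaw":-0.008},{"hand":0,"slide":[-2,12,0],"yaw":-0.008},{"hand":0,"slide":[-3,18,0],"yaw":-0.008},{"hand":0,"slide":[-3.5,24,0],"yaw":-0.008},{"hand":0,"slide":[-4,30,0],"yaw":-0.008},{"hand":0,"slide":[-5,36,0],"yaw":-0.008},{"hand":0,"slide":[-5.5,42,0],"yaw":-0.008},{"hand":0,"slide":[-5.8,45.6,0],"yaw":-0.008},{"hand":0,"slide":[-5.8,45.6,0],"yaw":-0.008},{"hand":0,"slide":[-5.8,45.6,-2],"yaw":-0.008}]'; python3 -m inch '[{"hand":0,"slide":[0,0,-3],"yaw":0},{"hand":0,"slide":[0,0,-6],"yaw":0},{"hand":0,"slide":[0,0,-7],"yaw":0},{"hand":0,"slide":[0,0,-7],"yaw":0},{"hand":0,"slide":[0,0,-7],"yaw":0}]'
```

```text
time_s: 15.78
tcp_pos: [0.5563, 0.3002, 0.1776]
ee_rot: [[-0.097, -0.995, 0.002], [-0.995, 0.097, 0.001], [-0.001, -0.002, -1.0]]
wrist_force: [0.3, -0.7, -0.5]
gripper_width: 1.001
time_s: 16.4
tcp_pos: [0.5567, 0.3, 0.1085]
ee_rot: [[-0.098, -0.995, 0.002], [-0.995, 0.098, 0.001], [-0.001, -0.002, -1.0]]
wrist_force: [-0.5, -0.6, 1.0]
gripper_width: 1.001
```

```bash
python3 -m inch '[{"hand":0,"slide":[0,0,-0.55],"yaw":0},{"hand":0,"slide":[0,0,-0.55],"yaw":0},{"hand":1,"slide":[0,0,-0.55],"yaw":0},{"hand":1,"slide":[0,0,-0.55],"yaw":0},{"hand":1,"slide":[0,0,-0.55],"yaw":0},{"hand":1,"slide":[0,0,-0.55],"yaw":0},{"hand":1,"slide":[0,0,2],"yaw":0},{"hand":1,"slide":[0,0,5],"yaw":0},{"hand":1,"slide":[0,0,5],"yaw":0},{"hand":1,"slide":[0,0,5],"yaw":0}]'
```

```text
time_s: 17.65
tcp_pos: [0.5551, 0.2993, 0.1559]
ee_rot: [[-0.098, -0.995, -0.002], [-0.995, 0.099, -0.001], [0.001, 0.002, -1.0]]
wrist_force: [-1.0, 1.0, -2.0]
gripper_width: 0.711
```

```bash
python3 -m inch '[{"hand":1,"slide":[1.5,-6,0],"yaw":-0.034},{"hand":1,"slide":[3,-12,0],"yaw":-0.034},{"hand":1,"slide":[4.5,-18,0],"yaw":-0.034},{"hand":1,"slide":[5.85,-22.9,0],"yaw":-0.034},{"hand":1,"slide":[5.85,-22.9,0],"yaw":-0.034},{"hand":1,"slide":[5.85,-22.9,-3],"yaw":-0.034},{"hand":1,"slide":[5.85,-22.9,-4.5],"yaw":-0.034},{"hand":1,"slide":[5.85,-22.9,-5],"yaw":-0.034},{"hand":1,"slide":[5.85,-22.9,-5],"yaw":-0.034}]'
```

```text
time_s: 18.77
tcp_pos: [0.6145, 0.0713, 0.107]
ee_rot: [[-0.131, -0.991, -0.0], [-0.991, 0.131, -0.0], [0.0, 0.0, -1.0]]
wrist_force: [-0.4, 0.1, -2.4]
gripper_width: 0.71
```

```bash
python3 -m inch '[{"hand":1,"slide":[0,-0.1,-0.8],"yaw":0},{"hand":1,"slide":[0,-0.1,-1.3],"yaw":0},{"hand":1,"slide":[0,-0.1,-1.6],"yaw":0},{"hand":1,"slide":[0,-0.1,-1.7],"yaw":0},{"hand":1,"slide":[0,-0.1,-1.7],"yaw":0}]'
```

```text
time_s: 19.4
tcp_pos: [0.6146, 0.0697, 0.0903]
ee_rot: [[-0.132, -0.991, 0.0], [-0.991, 0.132, 0.0], [-0.0, -0.0, -1.0]]
wrist_force: [-1.0, -0.2, -1.7]
gripper_width: 0.712
```

```bash
python3 -m inch '[{"hand":1,"slide":[0,0,-0.1],"yaw":0},{"hand":1,"slide":[0,0,-0.2],"yaw":0},{"hand":1,"slide":[0,0,-0.2],"yaw":0}]'
```

```text
time_s: 19.77
tcp_pos: [0.6146, 0.0698, 0.0888]
ee_rot: [[-0.131, -0.991, 0.0], [-0.991, 0.131, -0.0], [-0.0, -0.0, -1.0]]
wrist_force: [-1.7, -0.0, 1.7]
gripper_width: 0.71
```

```bash
python3 -m inch '[{"hand":0,"slide":[0,0,0],"yaw":0},{"hand":0,"slide":[0,0,0],"yaw":0},{"hand":0,"slide":[0,0,0],"yaw":0},{"hand":0,"slide":[0,0,2],"yaw":0},{"hand":0,"slide":[0,0,7],"yaw":0},{"hand":0,"slide":[-4,0,10],"yaw":0},{"hand":0,"slide":[-8,0,10],"yaw":0},{"hand":0,"slide":[-8,0,10],"yaw":0},{"hand":0,"slide":[-8,0,10],"yaw":0}]'
python3 - <<'E'
from h import *
snap("top","t5.png"); cv2.imwrite("pics/t5c.png",cv2.resize(cv2.imread("pics/t5.png")[205:375,235:485],None,fx=3.2,fy=3.2,interpolation=cv2.INTER_CUBIC))
E
python3 -m inch '[{"hand":0,"slide":[-4,0,0],"yaw":-0.012},{"hand":0,"slide":[-8.3,0,0],"yaw":-0.012},{"hand":0,"slide":[-8.3,0,0],"yaw":-0.012},{"hand":0,"slide":[-8.3,0,-3],"yaw":-0.012},{"hand":0,"slide":[-8.3,0,-6],"yaw":-0.012},{"hand":0,"slide":[-8.3,0,-7],"yaw":-0.012},{"hand":0,"slide":[-8.3,0,-7],"yaw":-0.012},{"hand":0,"slide":[-8.3,0,-7],"yaw":-0.012}]'
```

```text
time_s: 20.9
tcp_pos: [0.5351, 0.07, 0.1886]
ee_rot: [[-0.131, -0.991, 0.001], [-0.991, 0.131, 0.0], [-0.0, -0.001, -1.0]]
wrist_force: [-0.5, 1.0, -0.3]
gripper_width: 1.001
time_s: 21.95
tcp_pos: [0.4525, 0.0702, 0.119]
ee_rot: [[-0.143, -0.99, 0.002], [-0.99, 0.143, 0.001], [-0.001, -0.002, -1.0]]
wrist_force: [-0.1, 0.7, -0.0]
gripper_width: 1.003
```

View pics/t5c.png

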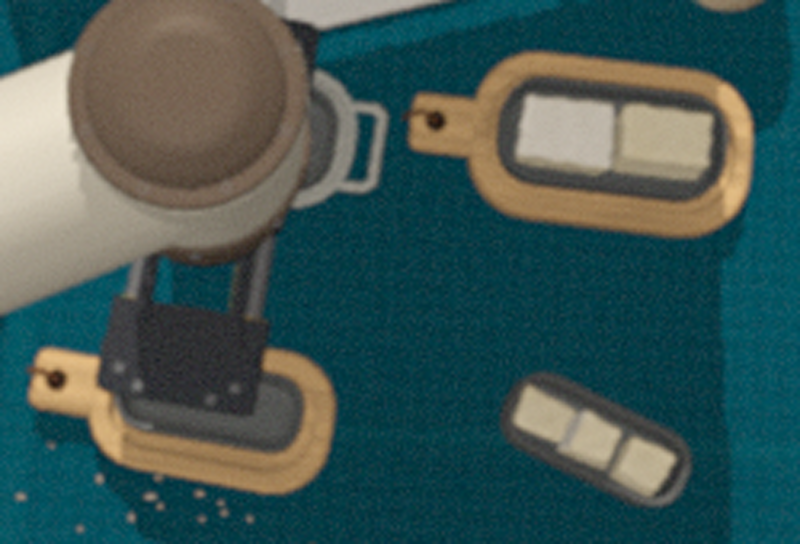

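The fresh large dish is seated in the large board: its rim at crop 498–728 × 75–203 matches where the empty was. Next I'll grasp the small empty by its top.

```bash
python3 -m inch '[{"hand":0,"slide":[0,0,-1],"yaw":0},{"hand":0,"slide":[0,0,-1],"yaw":0},{"hand":1,"slide":[0,0,-1],"yaw":0},{"hand":1,"slide":[0,0,-1],"yaw":0},{"hand":1,"slide":[0,0,-1],"yaw":0},{"hand":1,"slide":[0,0,-1],"yaw":0},{"hand":1,"slide":[0,0,-1],"yaw":0},{"hand":1,"slide":[0,0,-1],"yaw":0}]'; python3 -m inch '[{"hand":1,"slide":[0,0,2],"yaw":0},{"hand":1,"slide":[0,0,6],"yaw":0},{"hand":1,"slide":[0,0,9],"yaw":0},{"hand":1,"slide":[0,0,9],"yaw":0},{"hand":1,"slide":[0,0,9],"yaw":0}]'
```

```text
time_s: 22.95
tcp_pos: [0.4516, 0.0698, 0.1083]
ee_rot: [[-0.143, -0.99, 0.0], [-0.99, 0.143, 0.0], [-0.0, -0.0, -1.0]]
wrist_force: [0.2, 0.1, 0.5]
gripper_width: 0.505
time_s: 23.58
tcp_pos: [0.4505, 0.0694, 0.1971]
ee_rot: [[-0.144, -0.99, -0.002], [-0.99, 0.144, -0.001], [0.001, 0.002, -1.0]]
wrist_force: [-0.0, -0.1, -1.3]
gripper_width: 0.504
```

```bash
python3 -m inch '[{"hand":1,"slide":[5.5,0,0],"yaw":0.012},{"hand":1,"slide":[11,0,0],"yaw":0.012},{"hand":1,"slide":[16.35,0.05,0],"yaw":0.012},{"hand":1,"slide":[16.35,0.05,0],"yaw":0.012},{"hand":1,"slide":[16.35,0.05,-3],"yaw":0.012},{"hand":1,"slide":[16.35,0.05,-5],"yaw":0.012},{"hand":1,"slide":[16.35,0.05,-6],"yaw":0.012},{"hand":1,"slide":[16.35,0.05,-6],"yaw":0.012},{"hand":1,"slide":[16.35,0.05,-6],"yaw":0.012}]'
python3 - <<'E'
from h import *
snap("scene","s2.png"); cv2.imwrite("pics/s2c.png",cv2.resize(cv2.imread("pics/s2.png")[170:310,240:420],None,fx=4,fy=4,interpolation=cv2.INTER_CUBIC))
E
```

```text
time_s: 24.7
tcp_pos: [0.6153, 0.0705, 0.139]
ee_rot: [[-0.131, -0.991, 0.001], [-0.991, 0.131, 0.0], [-0.0, -0.001, -1.0]]
wrist_force: [0.5, 0.4, -1.2]
gripper_width: 0.503
```

View pics/s2c.png

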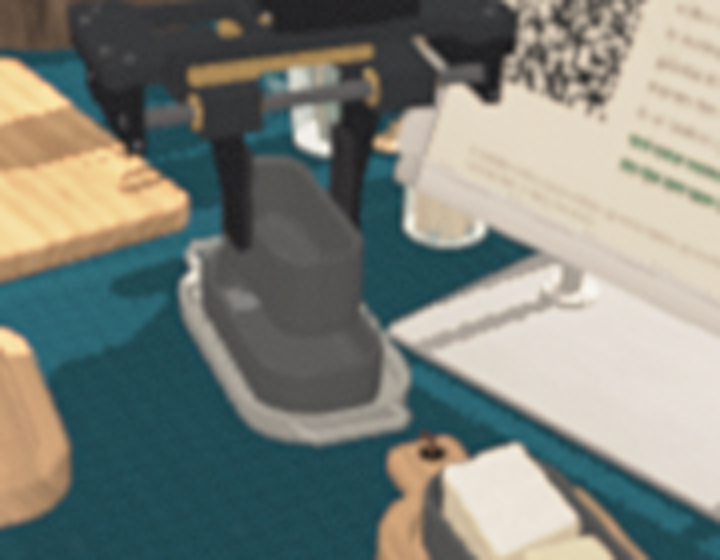

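The small empty hangs centred over the large empty in the tray at crop (300,330). Lowering it now.

```bash
python3 -m inch '[{"hand":1,"slide":[0,0,-0.8],"yaw":0},{"hand":1,"slide":[0,0,-1.6],"yaw":0},{"hand":1,"slide":[0,0,-2.2],"yaw":0},{"hand":1,"slide":[0,0,-2.7],"yaw":0},{"hand":1,"slide":[0,0,-3.0],"yaw":0},{"hand":1,"slide":[0,0,-3.0],"yaw":0},{"hand":1,"slide":[0,0,-3.0],"yaw":0}]'
```

```text
time_s: 25.62
tcp_pos: [0.6152, 0.0703, 0.1085]
ee_rot: [[-0.131, -0.991, 0.0], [-0.991, 0.131, 0.0], [-0.0, -0.0, -1.0]]
wrist_force: [-0.5, 0.8, -1.7]
gripper_width: 0.502
```

```bash
python3 -m inch '[{"hand":1,"slide":[0,0,-0.15],"yaw":0},{"hand":1,"slide":[0,0,-0.15],"yaw":0},{"hand":0,"slide":[0,0,-0.15],"yaw":0},{"hand":0,"slide":[0,0,-0.15],"yaw":0},{"hand":0,"slide":[0,0,-0.15],"yaw":0},{"hand":0,"slide":[0,0,2],"yaw":0},{"hand":0,"slide":[0,0,6],"yaw":0},{"hand":0,"slide":[0,0,9],"yaw":0}]'; python3 -m inch '[{"hand":0,"slide":[-4,-5,0],"yaw":-0.1},{"hand":0,"slide":[-8,-10,0],"yaw":-0.2},{"hand":0,"slide":[-12,-15,0],"yaw":-0.294},{"hand":0,"slide":[-16,-19,0],"yaw":-0.294},{"hand":0,"slide":[-17.4,-21.6,0],"yaw":-0.294},{"hand":0,"slide":[-17.4,-21.6,-3],"yaw":-0.294},{"hand":0,"slide":[-17.4,-21.6,-4],"yaw":-0.294},{"hand":0,"slide":[-17.4,-21.6,-4],"yaw":-0.294}]';  python3 - <<'E'
from h import *
snap("scene","s3.png");snap("top","t6.png")
a=cv2.resize(cv2.imread("pics/s3.png")[190:400,200:440],(640,560));b=cv2.resize(cv2.imread("pics/t6.png")[205:375,235:485],(1,1))
cv2.imwrite("pics/s3c.png",a)
E
```

```text
time_s: 26.62
tcp_pos: [0.6153, 0.0703, 0.1998]
ee_rot: [[-0.131, -0.991, 0.001], [-0.991, 0.131, 0.0], [-0.0, -0.001, -1.0]]
wrist_force: [0.2, -0.5, -0.3]
gripper_width: 0.988
time_s: 27.62
tcp_pos: [0.441, -0.1456, 0.1579]
ee_rot: [[-0.413, -0.911, -0.002], [-0.911, 0.413, -0.0], [0.001, 0.001, -1.0]]
wrist_force: [-0.0, -0.1, -1.2]
gripper_width: 1.002
```

View pics/s3c.png

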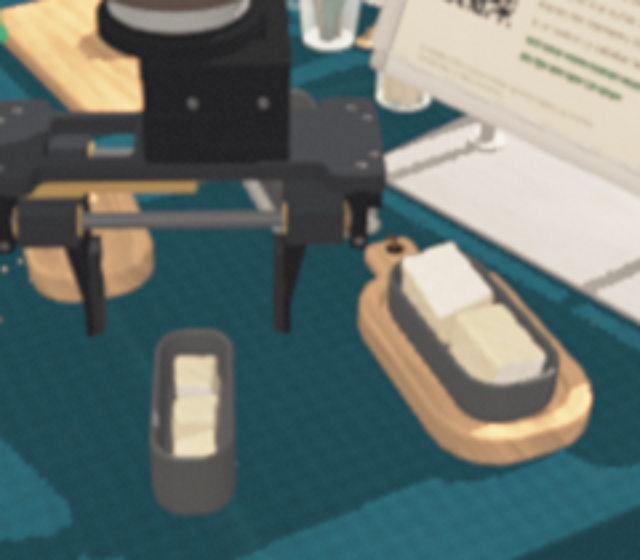

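The fresh large dish is level in its board. The gripper is over the fresh small dish at crop (193,420) and aligned with it. Next: descend, grasp and lift.

```bash
python3 -m inch '[{"hand":0,"slide":[0,0,-3],"yaw":0},{"hand":0,"slide":[0,0,-6],"yaw":0},{"hand":0,"slide":[0,0,-6.5],"yaw":0},{"hand":0,"slide":[0,0,-6.5],"yaw":0},{"hand":1,"slide":[0,0,-6.5],"yaw":0},{"hand":1,"slide":[0,0,-6.5],"yaw":0},{"hand":1,"slide":[0,0,-6.5],"yaw":0},{"hand":1,"slide":[0,0,-6.5],"yaw":0},{"hand":1,"slide":[0,0,-6.5],"yaw":0},{"hand":1,"slide":[0,0,-6.5],"yaw":0}]'; python3 -m inch '[{"hand":1,"slide":[0,0,1],"yaw":0},{"hand":1,"slide":[0,0,4],"yaw":0},{"hand":1,"slide":[0,0,7],"yaw":0},{"hand":1,"slide":[0,0,7],"yaw":0},{"hand":1,"slide":[0,0,7],"yaw":0}]'
```

```text
time_s: 28.98
tcp_pos: [0.4411, -0.1458, 0.0933]
ee_rot: [[-0.413, -0.911, 0.0], [-0.911, 0.413, -0.0], [-0.0, -0.0, -1.0]]
wrist_force: [-0.4, -0.1, 0.5]
gripper_width: 0.502
time_s: 29.6
tcp_pos: [0.44, -0.1456, 0.1625]
ee_rot: [[-0.414, -0.91, -0.002], [-0.91, 0.414, 0.001], [0.0, 0.002, -1.0]]
wrist_force: [-0.3, 0.6, -2.8]
gripper_width: 0.5
```

```bash
python3 -m inch '[{"hand":1,"slide":[0.2,4,0],"yaw":0.09},{"hand":1,"slide":[0.4,9,0],"yaw":0.18},{"hand":1,"slide":[0.6,14,0],"yaw":0.275},{"hand":1,"slide":[0.88,19,0],"yaw":0.275},{"hand":1,"slide":[0.88,21.6,0],"yaw":0.275},{"hand":1,"slide":[0.88,21.6,0],"yaw":0.275},{"hand":1,"slide":[0.88,21.6,-2],"yaw":0.275},{"hand":1,"slide":[0.88,21.6,-4],"yaw":0.275},{"hand":1,"slide":[0.88,21.6,-4.2],"yaw":0.275},{"hand":1,"slide":[0.88,21.6,-4.2],"yaw":0.275}]'
python3 - <<'E'
from h import *
snap("scene","s4.png"); cv2.imwrite("pics/s4c.png",cv2.resize(cv2.imread("pics/s4.png")[180:320,150:330],None,fx=4,fy=4,interpolation=cv2.INTER_CUBIC))
E
```

```text
time_s: 30.85
tcp_pos: [0.4498, 0.0696, 0.1211]
ee_rot: [[-0.151, -0.989, -0.001], [-0.989, 0.151, -0.001], [0.001, 0.001, -1.0]]
wrist_force: [0.7, -0.3, -2.4]
gripper_width: 0.504
```

View pics/s4c.png

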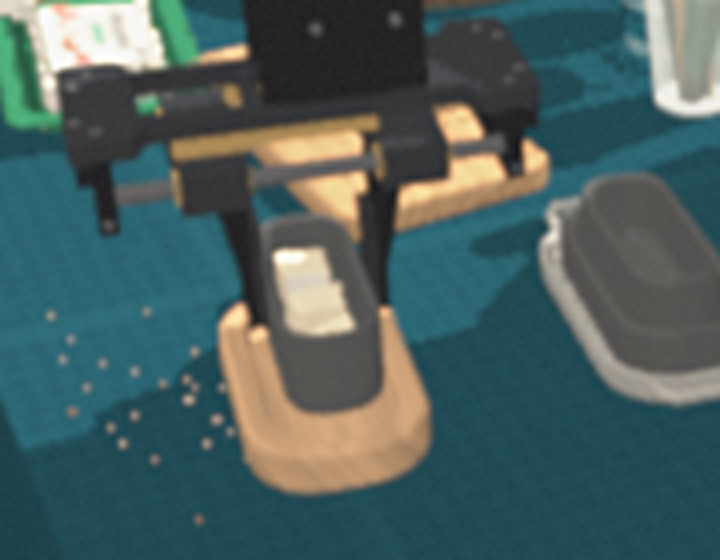

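The nested stack in the tray at (640,270) looks seated. The fresh small dish hangs aligned over the small board. Lowering.

```bash
python3 -m inch '[{"hand":1,"slide":[0,0.05,-0.6],"yaw":0},{"hand":1,"slide":[0,0.05,-1.1],"yaw":0},{"hand":1,"slide":[0,0.05,-1.4],"yaw":0},{"hand":1,"slide":[0,0.05,-1.7],"yaw":0},{"hand":1,"slide":[0,0.05,-1.7],"yaw":0},{"hand":1,"slide":[0,0.05,-1.7],"yaw":0}]'
```

```text
time_s: 31.65
tcp_pos: [0.4499, 0.0708, 0.1043]
ee_rot: [[-0.15, -0.989, 0.0], [-0.989, 0.15, 0.0], [-0.0, -0.0, -1.0]]
wrist_force: [0.2, 0.5, -2.8]
gripper_width: 0.5
```

Now release, lift, and clear the arm away (back and to the left) for a final top view.

```bash
python3 -m inch '[{"hand":1,"slide":[0,0,-0.12],"yaw":0},{"hand":1,"slide":[0,0,-0.12],"yaw":0},{"hand":0,"slide":[0,0,-0.12],"yaw":0},{"hand":0,"slide":[0,0,-0.12],"yaw":0},{"hand":0,"slide":[0,0,-0.12],"yaw":0},{"hand":0,"slide":[0,0,3],"yaw":0},{"hand":0,"slide":[0,0,8],"yaw":0},{"hand":0,"slide":[0,0,14],"yaw":0},{"hand":0,"slide":[0,0,18],"yaw":0},{"hand":0,"slide":[0,0,18],"yaw":0}]'; python3 -m inch '[{"hand":0,"slide":[-1,6,0],"yaw":0},{"hand":0,"slide":[-2,12,0],"yaw":0},{"hand":0,"slide":[-3,18,0],"yaw":0},{"hand":0,"slide":[-4,24,0],"yaw":0},{"hand":0,"slide":[-5,30,0],"yaw":0},{"hand":0,"slide":[-6,36,0],"yaw":0},{"hand":0,"slide":[-6,36,0],"yaw":0},{"hand":0,"slide":[-6,36,0],"yaw":0}]';python3 - <<'E'
from h import *
snap("top","t7.png"); cv2.imwrite("pics/t7c.png",cv2.resize(cv2.imread("pics/t7.png")[205:375,235:485],None,fx=3.2,fy=3.2,interpolation=cv2.INTER_CUBIC))
snap("scene","s7.png")
cv2.imwrite("pics/s7c.png",cv2.resize(cv2.imread("pics/s7.png")[200:400,190:510],None,fx=2.5,fy=2.5,interpolation=cv2.INTER_CUBIC))
E
```

```text
time_s: 32.9
tcp_pos: [0.4511, 0.0713, 0.2878]
ee_rot: [[-0.15, -0.989, 0.008], [-0.989, 0.15, 0.004], [-0.005, -0.007, -1.0]]
wrist_force: [-0.7, -0.0, -0.5]
gripper_width: 0.997
time_s: 33.9
tcp_pos: [0.3893, 0.4303, 0.2826]
ee_rot: [[-0.15, -0.989, -0.002], [-0.989, 0.15, -0.003], [0.003, 0.001, -1.0]]
wrist_force: [0.9, -0.2, -0.6]
gripper_width: 0.997
```

View pics/t7c.png

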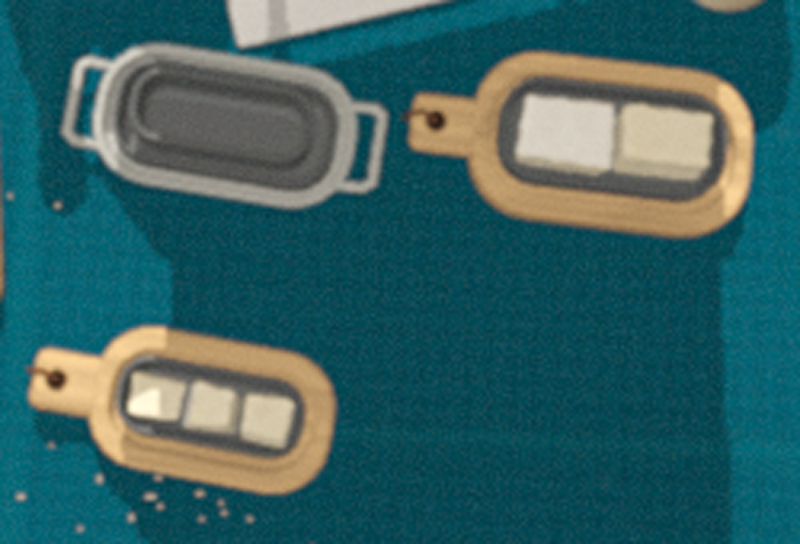

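View pics/s7c.png

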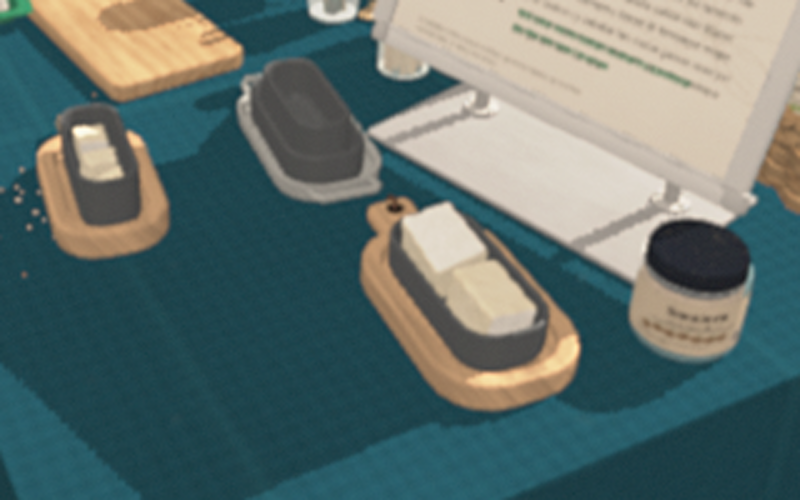

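Everything is seated: the fresh small rim at (118–303, 355–455) matches where the empty stood, and the stack is centred in the tray.

```bash
python3 -c "
from station import *
finish_job(); print(sense()['time_s'])"
```

```text
the job is handed in; nothing more can be done
the job is handed in; nothing more can be done
```

I exchanged the dishes and handed the job in at about 34 s of robot time, well inside the 115 s limit; the hand-in reports no verdict.

- **Order of moves:** The large empty went to the bare board, then the fresh large dish into the large board. The large empty then went into the tray with the small empty nested inside it, and last the fresh small dish went into the small board.
- **Fresh dishes:** In the final top and scene views both sit in their wells, with rims within 1–2 pixels of where the empties stood. They look level and the cheese is in place.
- **Nested stack:** The two empties look aligned and seated in the tray. I judged this by eye and from the release pose, not by a separate final measurement.
- **Jars and contact:** The spread jar stands upright, and the arm never worked near either jar, though I did not re-measure their positions. Wrist force read under 5 N at the end of every move, and the arm is clear of everything.

No check failed. The only disagreement was the fresh small dish's starting angle, 0.38 rad in one view and 0.47 rad in the other. I used a value between them and the grip held normally.

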